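Tip the castings over the step and read their labels

ROBOT

A 7-joint arm with a two-finger parallel gripper is mounted at the origin on the work surface. World frame = base frame: x ahead of the robot, y to its left, z up, the work surface at z = 0. Lengths are in m, angles in rad, forces in N, time in s.
With the tool pointing down it reaches from about 0.425 to 0.825 m from the base axis. Payload 3.6 kg.
Tool frame: the origin (TCP) lies at the very end of the fingers, on their centre line; the grasp point (between the pads) lies env.tcp_to_grasp behind it (env.tcp_to_grasp is the distance from the TCP to the grasp point, in m); z points along the fingers, y is the line along which they close (so a half turn about z gives the same grasp; the last joint's range is limited). The gripper opens to 93 mm and grips with 3 to 60 N. Pads are 15 mm wide; open, the fingers measure 128 mm over their backs; the gripper's body (75 mm by 188 mm) begins 65 mm behind the grasp point.
Start: joints at [-1.208, 0.615, -0.013, 1.423, 0.008, 1.103, -0.04], TCP at [0.247, 0.601, 0.219] pointing down, gripper open.
Joint ranges: [-3.12, 3.12], [-0.3, 2.06], [-1.34, 1.32], [0.26, 2.42], [-1.36, 4.5], [0.01, 1.98], [-2.84, 2.84]. Speed limits (rad/s): [2.79, 2.79, 3.14, 3.14, 3.14, 3.14, 3.14].

INTERFACE

Orientations are given as a unit quaternion [x, y, z, w].
In Python, from rig import env, viewer gives the robot as it stands.
- The arm moves only by the shell command python3 -m creep 'ROWS' [FORCE]. ROWS is JSON, a list of rows, each a list of 7 numbers: the finger opening in m, from 0 to 0.093, then the shift along the tool's x, y, z in m, then the turn, a rotation vector about the tool's x, y, z in rad. A call has exactly 5 rows; each row is the pose to reach, as a shift and turn from the pose commanded when the call began, along the tool's axes at that moment; what a row does not reach only later rows make up. A row lasts 1/8 s, in which the tool goes at most 62.5 mm and 10.7 degrees, less where a joint would pass 70% of its speed; a pose out of reach is approached as far as the arm can. A call with a gripper value outside its range is refused whole. The fingers move at their own pace and stop on an object; FORCE is the grip in N (left out, the last holds). Time passes only in rows, so rows that repeat a pose let the fingers close, or fill a call up. It gives the time, the measured TCP pose, the force, the opening and the grip force at its end, in the units of the state.
- env.state(): the state, without advancing time (a new reading comes with each control period).
- viewer.grab_frame(name): name is "side" or "top" or "wrist"; returns a dict with "image" (384x512x3 uint8, blue, green, red), "z_map" (384x512 float32, m along the optical axis (not along the pixel's ray), 0 where there is no reading), "fx", "fy", "cx", "cy" (pixels), "dist_coeffs" ([k1, k2, p1, p2, k3] as OpenCV has them; the pictures are not rectified), "camera_from_world" (4x4, takes a point from world to camera coordinates). Camera axes: x right, y down, z forward; pixel columns grow to the right and rows downward; lengths in m; the calibration is good to about 2 mm. A picture is of the moment at which its call begins.
- env.job_done(): hands the job in; it is judged then, once.
The state is a dict: "t": time; "joints": joint angles; "joint_vel": joint speeds; "effort": joint torques, N m; "tool_pos": TCP position; "orientation": TCP orientation; "contact_force": force on the tool from outside, world axes, zero at the start; "moment": the same for the moment, N m; "opening": opening from 0.0 (shut) to 1.0 (fully open); "finger_force": force on a finger pad.
Only numpy, scipy, OpenCV 4.12 (cv2) and the standard library are available. Lean on these libraries where they do the work, as an engineer would, in place of code of your own. Each camera call takes 0.05 s, during which the arm holds its last target. There are 200 camera calls.

TASK

Without lifting them, tip every casting on the oak board forward over the board's far edge so that it lies flat on the rubber mat with its barcode label up. When all are down, take the barcode reader and, going from the left (the robot's left) to the right, hold it still for three seconds about 5 cm above each label, pointing straight down at the label's middle. Then stand the reader upright on its charging pad, its whole foot on the pad, and leave the dish, clamps and pliers where they are.

Things in the scene. Friction and masses are not known exactly. Their poses are not given: they have to be found in the camera images.
- step: Fixed step: an oak board 130 deep x 540 wide x 28 high with a rubber mat 150 x 540 x 4 lying against its far edge, so the drop from board to mat is 24. Origin on the bench top under the middle of the board's far edge (the drop); x points from the board to the mat (away from the robot), y along the edge, z up. Board: x -130..0; mat: x 0..150
- casting1: Aluminium casting 1 of up to 6, counted from the left (+y); may be absent. Block 44 (own x) x 50 (y) x 70 (z), 0.3 kg, origin at its middle. Starts standing on the board (z up), own x roughly along the step's x, middle 38 to 60 short of the edge; the label is on its -x face, towards the robot. Tipped once over the edge it lies 44 high, label up (own x straight down)
- label1 (a point): Middle of the white 36 x 36 barcode label on casting 1: the middle of its own -x face, 22 from the block's middle
- casting2: Aluminium casting 2 of up to 6, counted from the left (+y); may be absent. Block 44 (own x) x 50 (y) x 70 (z), 0.3 kg, origin at its middle. Starts standing on the board (z up), own x roughly along the step's x, middle 38 to 60 short of the edge; the label is on its -x face, towards the robot. Tipped once over the edge it lies 44 high, label up (own x straight down)
- label2 (a point): Middle of the white 36 x 36 barcode label on casting 2: the middle of its own -x face, 22 from the block's middle
- casting3: Aluminium casting 3 of up to 6, counted from the left (+y); may be absent. Block 44 (own x) x 50 (y) x 70 (z), 0.3 kg, origin at its middle. Starts standing on the board (z up), own x roughly along the step's x, middle 38 to 60 short of the edge; the label is on its -x face, towards the robot. Tipped once over the edge it lies 44 high, label up (own x straight down)
- label3 (a point): Middle of the white 36 x 36 barcode label on casting 3: the middle of its own -x face, 22 from the block's middle
- casting4: Aluminium casting 4 of up to 6, counted from the left (+y); may be absent. Block 44 (own x) x 50 (y) x 70 (z), 0.3 kg, origin at its middle. Starts standing on the board (z up), own x roughly along the step's x, middle 38 to 60 short of the edge; the label is on its -x face, towards the robot. Tipped once over the edge it lies 44 high, label up (own x straight down)
- label4 (a point): Middle of the white 36 x 36 barcode label on casting 4: the middle of its own -x face, 22 from the block's middle
- casting5: Aluminium casting 5 of up to 6, counted from the left (+y); may be absent. Block 44 (own x) x 50 (y) x 70 (z), 0.3 kg, origin at its middle. Starts standing on the board (z up), own x roughly along the step's x, middle 38 to 60 short of the edge; the label is on its -x face, towards the robot. Tipped once over the edge it lies 44 high, label up (own x straight down)
- label5 (a point): Middle of the white 36 x 36 barcode label on casting 5: the middle of its own -x face, 22 from the block's middle
- casting6: Aluminium casting 6 of up to 6, counted from the left (+y); may be absent. Block 44 (own x) x 50 (y) x 70 (z), 0.3 kg, origin at its middle. Starts standing on the board (z up), own x roughly along the step's x, middle 38 to 60 short of the edge; the label is on its -x face, towards the robot. Tipped once over the edge it lies 44 high, label up (own x straight down)
- label6 (a point): Middle of the white 36 x 36 barcode label on casting 6: the middle of its own -x face, 22 from the block's middle
- reader: Loose hand-held barcode reader, 0.16 kg, standing upright: round black head 50 across and 26 high at the bottom, above it a square grey handle 26 x 26 up to 118 high (121 with the button), sides along own x and y. Origin in the middle of the underside of the head, where the reading window is; z up the handle; it reads along -z (straight down when upright)
- reader_grip (a point): Where best to grip the reader's handle: on its axis, 95 above its underside, 23 below the handle's end (gripped lower, the end meets the gripper's inside)
- pad: Fixed round grey charging pad 130 across, 4 thick, on which the reader stands; left or right of the step, the dish is on the other side. Origin at the middle of its underside
- dish: Bystander: white ceramic dish of washers, 100 across, 28 high, loose. Origin in the middle of its underside
- clamp_a: Bystander: steel C-clamp lying beyond the mat, about 130 x 170 x 17. Origin under the middle of its frame
- clamp_b: Bystander: second steel C-clamp, same size, to the right of the first
- pliers: Bystander: slip-joint pliers lying beyond the mat, 180 long, 12 high. Origin at the pivot
Things that resemble listed ones, but are neither listed nor needed, are in the scene too. Leave any purple look-alike of the casting6 alone. What is shaped like the casting2 but turquoise is not meant.

How it is judged:
On the way, in this order (a step that is already met when the one before it is completed fails the run):
1. every casting lies flat on the mat, label up (angle between each of casting1, casting2, casting3, casting4, casting5, casting6's own x axis and vertical above 3.04 rad and x of casting1 in the frame of step between 0.02 and 0.13 m and y of casting1 in the frame of step between -0.25 and 0.25 m and z of each of casting1, casting2, casting3, casting4, casting5, casting6 in the frame of step below 0.034 m and linear speed of each of casting1, casting2, casting3, casting4, casting5, casting6 below 0.02 m/s and x of casting2 in the frame of step between 0.02 and 0.13 m and y of casting2 in the frame of step between -0.25 and 0.25 m and x of casting3 in the frame of step between 0.02 and 0.13 m and y of casting3 in the frame of step between -0.25 and 0.25 m and x of casting4 in the frame of step between 0.02 and 0.13 m and y of casting4 in the frame of step between -0.25 and 0.25 m and x of casting5 in the frame of step between 0.02 and 0.13 m and y of casting5 in the frame of step between -0.25 and 0.25 m and x of casting6 in the frame of step between 0.02 and 0.13 m and y of casting6 in the frame of step between -0.25 and 0.25 m), for 0.3 s.
2. the held reader points for 2 s without a break at the label of casting 1, 25 to 80 mm above it and within 13 mm of its middle each way (angle between casting1's own x axis and vertical above 3.04 rad and x of casting1 in the frame of step between 0.02 and 0.13 m and y of casting1 in the frame of step between -0.25 and 0.25 m and z of casting1 in the frame of step below 0.034 m and linear speed of casting1 below 0.02 m/s and angle between the z axis of reader and the x axis of casting1, either way round below 0.35 rad and z of label1 in the frame of reader between -0.08 and -0.025 m and x of label1 in the frame of reader between -0.013 and 0.013 m and y of label1 in the frame of reader between -0.013 and 0.013 m), for 2 s.
3. the held reader points for 2 s without a break at the label of casting 2, 25 to 80 mm above it and within 13 mm of its middle each way (angle between casting2's own x axis and vertical above 3.04 rad and x of casting2 in the frame of step between 0.02 and 0.13 m and y of casting2 in the frame of step between -0.25 and 0.25 m and z of casting2 in the frame of step below 0.034 m and linear speed of casting2 below 0.02 m/s and angle between the z axis of reader and the x axis of casting2, either way round below 0.35 rad and z of label2 in the frame of reader between -0.08 and -0.025 m and x of label2 in the frame of reader between -0.013 and 0.013 m and y of label2 in the frame of reader between -0.013 and 0.013 m), for 2 s.
4. the held reader points for 2 s without a break at the label of casting 3, 25 to 80 mm above it and within 13 mm of its middle each way (angle between casting3's own x axis and vertical above 3.04 rad and x of casting3 in the frame of step between 0.02 and 0.13 m and y of casting3 in the frame of step between -0.25 and 0.25 m and z of casting3 in the frame of step below 0.034 m and linear speed of casting3 below 0.02 m/s and angle between the z axis of reader and the x axis of casting3, either way round below 0.35 rad and z of label3 in the frame of reader between -0.08 and -0.025 m and x of label3 in the frame of reader between -0.013 and 0.013 m and y of label3 in the frame of reader between -0.013 and 0.013 m), for 2 s.
5. the held reader points for 2 s without a break at the label of casting 4, 25 to 80 mm above it and within 13 mm of its middle each way (angle between casting4's own x axis and vertical above 3.04 rad and x of casting4 in the frame of step between 0.02 and 0.13 m and y of casting4 in the frame of step between -0.25 and 0.25 m and z of casting4 in the frame of step below 0.034 m and linear speed of casting4 below 0.02 m/s and angle between the z axis of reader and the x axis of casting4, either way round below 0.35 rad and z of label4 in the frame of reader between -0.08 and -0.025 m and x of label4 in the frame of reader between -0.013 and 0.013 m and y of label4 in the frame of reader between -0.013 and 0.013 m), for 2 s.
6. the held reader points for 2 s without a break at the label of casting 5, 25 to 80 mm above it and within 13 mm of its middle each way (angle between casting5's own x axis and vertical above 3.04 rad and x of casting5 in the frame of step between 0.02 and 0.13 m and y of casting5 in the frame of step between -0.25 and 0.25 m and z of casting5 in the frame of step below 0.034 m and linear speed of casting5 below 0.02 m/s and angle between the z axis of reader and the x axis of casting5, either way round below 0.35 rad and z of label5 in the frame of reader between -0.08 and -0.025 m and x of label5 in the frame of reader between -0.013 and 0.013 m and y of label5 in the frame of reader between -0.013 and 0.013 m), for 2 s.
7. the held reader points for 2 s without a break at the label of casting 6, 25 to 80 mm above it and within 13 mm of its middle each way (angle between casting6's own x axis and vertical above 3.04 rad and x of casting6 in the frame of step between 0.02 and 0.13 m and y of casting6 in the frame of step between -0.25 and 0.25 m and z of casting6 in the frame of step below 0.034 m and linear speed of casting6 below 0.02 m/s and angle between the z axis of reader and the x axis of casting6, either way round below 0.35 rad and z of label6 in the frame of reader between -0.08 and -0.025 m and x of label6 in the frame of reader between -0.013 and 0.013 m and y of label6 in the frame of reader between -0.013 and 0.013 m), for 2 s.
At the end, for the whole second after the job is handed in: Every casting lies flat (within 0.1 rad) on the mat with its label up, its middle 20 to 130 mm beyond the step's edge and within 250 mm of the step's middle line, at rest; the reader stands upright (within 0.1 rad) on its pad, within 42 mm of the pad's middle, at rest and released (all of step 1 and horizontal distance between reader and pad below 0.042 m and height (world z) of reader below 0.008 m and angle between reader's own z axis and vertical below 0.1 rad and linear speed of reader below 0.02 m/s); the robot touches nothing.
It fails at once if a casting is lifted (its middle more than 30 mm higher than when it stood on the board) (height (world z) of any of casting1, casting2, casting3, casting4, casting5, casting6 above 0.093 m).
It fails at once if the dish, a clamp or the pliers are moved more than 30 mm (distance of any of dish, clamp_a, clamp_b, pliers from where it was at the start of the episode above 0.03 m).
Of casting1, casting2, casting3, casting4, casting5, casting6 only 4 to 6 are there at a start; the rules pass over those that are not, and their reading is None.
At some moment in a run one of reader may be knocked a few centimetres aside while the robot is not near it.
Once in a run the grip may slacken for a moment while it holds something.
It also fails if it takes over 210 s, if anything falls off the work surface, if the arm or the gripper's body presses on something with over 40 N, if the wrist force passes 120 N, or if a joint passes its speed limit or range.

## Working session

There is one attempt and no reset: what is moved stays moved. The work goes in short steps, Python scripts to look and compute and a shell command to move; the robot and the scene stay as the last step left them, time stands still between calls to the robot, and variables do not carry over. Pictures are saved under pics/ and viewed, at most 14 in all, crops included, and the job is handed in when it is done.

```bash
ls; mkdir -p pics; cat > h.py <<'E'
import numpy as np, cv2
from rig import env, viewer
from scipy.spatial.transform import Rotation as R
def grab(n):
    f=viewer.grab_frame(n); 
    return f
def cloud(f):
    z=f["z_map"]; h,w=z.shape
    K=np.array([[f["fx"],0,f["cx"]],[0,f["fy"],f["cy"]],[0,0,1.]])
    u,v=np.meshgrid(np.arange(w),np.arange(h))
    p=cv2.undistortPoints(np.stack([u,v],-1).reshape(-1,1,2).astype(np.float64),K,np.array(f["dist_coeffs"],float)).reshape(h,w,2)
    c=np.concatenate([p*z[...,None],z[...,None]],-1)
    T=np.linalg.inv(np.array(f["camera_from_world"]))
    P=c@T[:3,:3].T+T[:3,3]; P[z==0]=np.nan
    return P
def st():
    s=env.state(); print(round(s["t"],2),np.round(s["tool_pos"],4),np.round(s["orientation"],4),np.round(s["contact_force"],1),s["opening"],s["finger_force"]); return s
E
python3 - <<'E'
from h import *
print(env.tcp_to_grasp); s=st()
print(R.from_quat(s["orientation"]).as_matrix().round(3))
a=[]
for n in("top","side"):
    f=grab(n); cv2.imwrite(f"pics/{n}0.png",f["image"]); np.save(f"{n}0.npy",cloud(f))
    print(n,np.round(np.linalg.inv(f["camera_from_world"]),3))
E
```

```text
pics
0.0188
0.0 [0.2467 0.6005 0.2175] [ 1.936e-01  9.811e-01 -1.300e-03 -2.000e-04] [-0.1  0.3  0.9] 0.9967544414463996 0.0
[[-0.925  0.38  -0.001]
 [ 0.38   0.925 -0.002]
 [-0.    -0.003 -1.   ]]
top [[-0.004 -0.994  0.11   0.375]
 [-1.     0.002 -0.012  0.004]
 [ 0.012 -0.11  -0.994  1.389]
 [ 0.     0.     0.     1.   ]]
side [[ 0.761 -0.32   0.564 -0.039]
 [-0.648 -0.399  0.649 -0.65 ]
 [ 0.017 -0.859 -0.511  0.588]
 [ 0.     0.     0.     1.   ]]
```

View pics/top0.png

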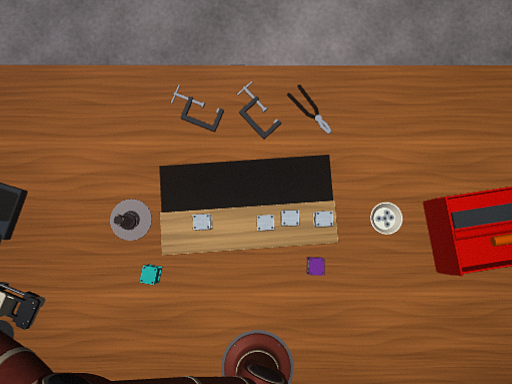

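View pics/side0.png

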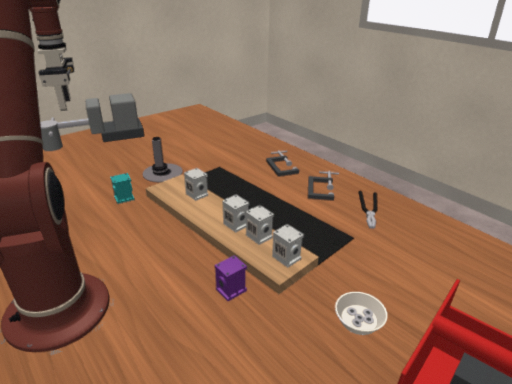

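The top view shows four castings at about (202,222), (265,223), (290,218) and (324,218). The reader is on its pad at (128,219), the dish at (386,218), and the purple and turquoise look-alikes are in front of the board. The side view agrees.

```bash
cat >> h.py <<'E'
def tops(P,img,zlo,zhi,xr=(.3,.75),yr=(-.4,.5),amin=30):
    m=(P[...,2]>zlo)&(P[...,2]<zhi)&(P[...,0]>xr[0])&(P[...,0]<xr[1])&(P[...,1]>yr[0])&(P[...,1]<yr[1])
    n,l=cv2.connectedComponents(m.astype(np.uint8),connectivity=4); out=[]
    for i in range(1,n):
        q=P[l==i]
        if len(q)<amin: continue
        (c,s,a)=cv2.minAreaRect((q[:,:2]*1000).astype(np.float32))
        out.append((c,s,a,np.median(q[:,2]),len(q),q.mean(0)))
        print("rect c",np.round(c,1),"size",np.round(s,1),"ang",round(a,1),"z",round(float(np.median(q[:,2])),4),len(q),"mean",q.mean(0).round(4),"bgr",img[l==i].mean(0).round())
    return out
E
python3 - <<'E'
from h import *
P=np.load("top0.npy"); I=cv2.imread("pics/top0.png")
print("castings");tops(P,I,.085,.11)
print("look/reader");tops(P,I,.11,.14,amin=5)
tops(P,I,.055,.082)
print("board");tops(P,I,.02,.04,amin=500)
print("mat")
m=((I.max(2)<30)&(P[...,0]>.4)&(P[...,1]<.25)&(P[...,2]<.02)).astype(np.uint8)
n,l,s,c=cv2.connectedComponentsWithStats(m); i=1+s[1:,4].argmax(); q=P[l==i]
r=cv2.minAreaRect((q[:,:2]*1000).astype(np.float32)); print(r,cv2.boxPoints(r),np.median(q[:,2]))
# board/mat edge: per column transition
e=[]
for u in range(165,330,4):
    vs=np.where(l[:,u]==i)[0]
    e.append((P[vs.max(),u,:2]+P[vs.max()+1,u,:2])/2)
e=np.array(e);k=np.polyfit(e[:,1],e[:,0],1);print("edge x=a y+b",k,np.abs(np.polyval(k,e[:,1])-e[:,0]).max(), e[0],e[-1])
print("pad");tops(P,I,.002,.009,yr=(.25,.5),xr=(.4,.65),amin=50)
E
```

```text
castings
rect c [442.1 -97.9] size [47.6 41.4] ang 89.7 z 0.0981 254 mean [ 0.442  -0.0977  0.0981] bgr [185. 176. 166.]
rect c [ 440.4 -196.4] size [49.3 44.4] ang 89.8 z 0.0977 263 mean [ 0.4396 -0.1971  0.0978] bgr [179. 172. 162.]
rect c [432.5 163. ] size [43.8 50.5] ang 0.5 z 0.0979 261 mean [0.4317 0.1613 0.0975] bgr [181. 173. 163.]
rect c [429.2 -24.8] size [46.8 44. ] ang 89.8 z 0.0981 257 mean [ 0.4291 -0.0247  0.0979] bgr [183. 174. 164.]
look/reader
rect c [435.4 394.3] size [25.4 26.9] ang 57.4 z 0.1232 92 mean [0.4361 0.3927 0.1224] bgr [55. 55. 63.]
rect c [ 313.3 -174.8] size [24.1 43.8] ang 0.3 z 0.0706 138 mean [ 0.3135 -0.1747  0.0702] bgr [138.  48. 108.]
board
rect c [416.6  24.5] size [130.3 540.4] ang 3.8 z 0.0278 6325 mean [0.4121 0.0374 0.0279] bgr [ 83. 129. 166.]
mat
((560.228759765625, 9.174392700195312), (145.23033142089844, 489.12078857421875), 3.8078906536102295) [[ 471.53232  248.3724 ]
 [ 504.01547 -239.66855]
 [ 648.9252  -230.02362]
 [ 616.442    258.01733]] 0.003648666446749438Traceback (most recent call last):
  File "<stdin>", line 15, in <module>
    return umr_maximum(a, axis, None, out, keepdims, initial, where)
ValueError: zero-size array to reduction operation maximum which has no identity
```

Four castings are present, in the step frame at roughly (-40,137), (-56,-50), (-48,-124) and (-56,-222) mm, all matching the task's ranges. For each one: straddle it along step x, slide it to the edge, then tip it by pushing high.

```bash
cat >> h.py <<'E'
TH=np.radians(3.8); O=np.array([.4815,.0288,0])
S=np.array([[np.cos(TH),-np.sin(TH),0],[np.sin(TH),np.cos(TH),0],[0,0,1]])
def tostep(p): return (np.asarray(p)-O)@S
def plan(x,y,z,yaw=0.):
    """tool shift+turn to reach step-frame (x,y,z), tool y along step x turned by yaw deg"""
    s=env.state(); T=R.from_quat(s["orientation"]); c,w=np.cos(TH+np.radians(yaw)),np.sin(TH+np.radians(yaw))
    G=R.from_matrix(np.array([[-w,c,0],[c,w,0],[0,0,-1]]))
    d=T.inv().apply(O+S@np.array([x,y,z])-s["tool_pos"]); print("t",round(s["t"],2),"at step",tostep(s["tool_pos"]).round(4),"shift",d.round(4),"turn",(T.inv()*G).as_rotvec().round(4),"F",np.round(s["contact_force"],1))
E
python3 - <<'E'
from h import *
for c in ([.4325,.163],[.4292,-.0248],[.4421,-.0979],[.4404,-.1964]): print(tostep(c+[0]).round(4))
plan(-.040,.137,.2)
E
```

```text
[-0.04    0.1372  0.    ]
[-0.0557 -0.05    0.    ]
[-0.0477 -0.1238  0.    ]
[-0.0559 -0.222   0.    ]
t 0.1 at step [-0.1964  0.5861  0.2176] shift [-0.3382 -0.3343  0.0184] turn [-0.002   0.0013  1.1147] F [-0.3 -0.   0.1]
```

```bash
python3 -m creep '[[0.065,-0.04,-0.04,0.002,0,0,0.14],[0.065,-0.08,-0.08,0.004,0,0,0.28],[0.065,-0.12,-0.12,0.006,0,0,0.42],[0.065,-0.16,-0.16,0.008,0,0,0.56],[0.065,-0.2,-0.2,0.01,0,0,0.7]]' 20; python3 -c "
from h import *
plan(-.040,.137,.2)"
```

```text
t: 0.72
tool_pos: [0.3563, 0.3383, 0.2084]
orientation: [0.52, 0.854, -0.0, -0.0]
contact_force: [0.7, 0.0, -0.2]
opening: 0.7
finger_force: 0.0
t 0.72 at step [-0.1044  0.3171  0.2084] shift [-0.1908 -0.0128  0.0085] turn [-3.000e-04  2.000e-04  4.101e-01] F [ 0.7  0.  -0.2]
```

```bash
python3 -m creep '[[0.065,-0.05,-0.003,0.002,0,0,0.12],[0.065,-0.1,-0.006,0.004,0,0,0.24],[0.065,-0.15,-0.01,0.006,0,0,0.36],[0.065,-0.19,-0.013,0.008,0,0,0.41],[0.065,-0.191,-0.013,0.008,0,0,0.41]]'; python3 -c "
from h import *
plan(-.040,.137,.2)
f=grab('wrist');cv2.imwrite('pics/w1.png',f['image']);P=cloud(f);r=tops(P,f['image'],.09,.105)
for q in r: print(tostep([q[0][0]/1e3,q[0][1]/1e3,0]))"
```

```text
t: 1.35
tool_pos: [0.4337, 0.1613, 0.2005]
orientation: [0.684, 0.729, -0.001, 0.001]
contact_force: [0.6, 0.7, 0.0]
opening: 0.698
finger_force: 0.0
t 1.35 at step [-0.0389  0.1354  0.2005] shift [ 0.0016 -0.0011  0.0005] turn [-0.0002  0.0018 -0.0024] F [0.6 0.7 0. ]
rect c [434.8 162.2] size [44.2 50.1] ang 2.3 z 0.0983 2820 mean [0.4347 0.1634 0.0982] bgr [246. 247. 244.]
rect c [432.  -22.4] size [43.6 46.6] ang 2.2 z 0.0984 1603 mean [ 0.4317 -0.0206  0.0983] bgr [245. 245. 242.]
[-0.03779244  0.13621084  0.        ]
[-0.05278759 -0.04781727  0.        ]
```

View pics/w1.png

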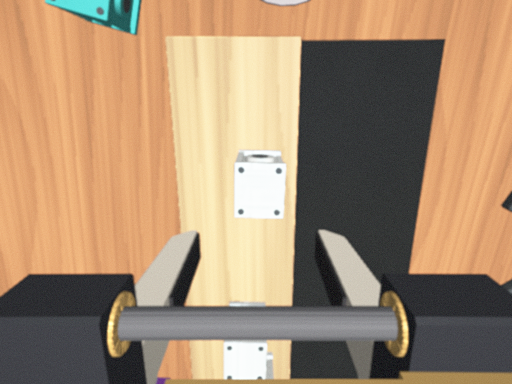

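The wrist picture shows casting 1 at (260,190), with the fingers straddling it along step x and casting 2 at (245,360). Next I descend and grip.

```bash
python3 -m creep '[[0.065,0,0,0.04,0,0,0],[0.065,0.001,-0.001,0.08,0,0,0],[0.065,0.001,-0.001,0.12,0,0,0],[0.065,0.001,-0.001,0.15,0,0,0],[0.065,0.001,-0.001,0.15,0,0,0]]' 15; python3 -m creep '[[0.035,0,0,0,0,0,0],[0.035,0,0,0,0,0,0],[0.035,0,0,0,0,0,0],[0.035,0,0,0,0,0,0],[0.035,0,0,0,0,0,0]]' 15; python3 -c "
from h import *
plan(-.004,.137,.05)"
```

```text
t: 2.02
tool_pos: [0.4296, 0.1669, 0.0489]
orientation: [0.681, 0.733, -0.002, -0.002]
contact_force: [0.1, 0.2, 0.6]
opening: 0.7
finger_force: 0.0
t: 2.65
tool_pos: [0.4337, 0.1667, 0.052]
orientation: [0.682, 0.732, 0.002, 0.001]
contact_force: [0.2, 1.0, 6.4]
opening: 0.472
finger_force: 14.9
t 2.65 at step [-0.0385  0.1408  0.052 ] shift [-0.004   0.0345  0.0021] turn [ 0.0045 -0.0017  0.0048] F [0.2 1.  6.4]
```

```bash
python3 -m creep '[[0.035,0,0.007,0,0,0,0],[0.035,0,0.014,0,0,0,0],[0.035,0,0.021,0,0,0,0],[0.035,0,0.028,0,0,0,0],[0.035,0,0.034,0,0,0,0]]' 15; python3 -c "
from h import *
plan(-.004,.137,.05)"
```

```text
t: 3.28
tool_pos: [0.452, 0.1669, 0.0506]
orientation: [0.681, 0.732, -0.011, -0.009]
contact_force: [-14.6, -1.3, 20.6]
opening: 0.474
finger_force: 15.0
t 3.27 at step [-0.0202  0.1397  0.0506] shift [-0.0028  0.0162  0.0002] turn [-0.0283  0.0007  0.0063] F [-14.6  -1.3  20.6]
```

```bash
python3 -m creep '[[0.035,0,0,-0.001,0,0,0],[0.035,0,0,-0.002,0,0,0],[0.035,0,0,-0.002,0,0,0],[0.035,0,0,-0.002,0,0,0],[0.035,0,0,-0.002,0,0,0]]' 15; python3 -c "
from h import *
plan(-.004,.137,.05)"
```

```text
t: 3.9
tool_pos: [0.4657, 0.1682, 0.0525]
orientation: [0.682, 0.732, -0.0, -0.0]
contact_force: [0.2, 0.3, -3.2]
opening: 0.47
finger_force: 15.0
t 3.9 at step [-0.0065  0.1401  0.0525] shift [-0.0031  0.0025  0.0025] turn [-0.0003  0.0002  0.0047] F [ 0.2  0.3 -3.2]
```

```bash
python3 -m creep '[[0.093,0,0,0,0,0,0],[0.093,0,0,0,0,0,0],[0.093,0,0,-0.01,0,0,0],[0.093,0,0,-0.02,0,0,0],[0.093,0,0,-0.03,0,0,0]]' 15; python3 -m creep '[[0.093,0,0.01,0,0,0,0],[0.093,0,0.018,0,0,0,0],[0.093,0,0.023,0,0,0,0],[0.093,0,0.028,0,0,0,0],[0.093,0,0.034,0,0,0,0]]';  python3 -m creep '[[0.093,0,0.006,0,0,0,0],[0.093,0,0.013,0,0,0,0],[0.093,0,0.021,0,0,0,0],[0.093,0,0.03,0,0,0,0],[0.093,0,0.04,0,0,0,0]]'; python3 -m creep '[[0.093,0,0,-0.02,0,0,0],[0.093,0,0,-0.04,0,0,0],[0.093,0,0,-0.07,0,0,0],[0.093,0,0,-0.1,0,0,0],[0.093,0,0,-0.12,0,0,0]]';python3 -c "
from h import *
plan(-.004,.137,.2)
f=grab('wrist');cv2.imwrite('pics/w2.png',f['image']);P=cloud(f);tops(P,f['image'],.09,.105);print('-');r=tops(P,f['image'],.04,.056,xr=(.46,.7))
for q in r: print(tostep([q[0][0]/1e3,q[0][1]/1e3,0]))"
```

```text
t: 4.53
tool_pos: [0.4659, 0.1683, 0.0837]
orientation: [0.682, 0.732, 0.0, 0.0]
contact_force: [0.2, 1.2, -0.8]
opening: 0.959
finger_force: 0.0
t: 5.15
tool_pos: [0.4994, 0.1706, 0.0824]
orientation: [0.682, 0.732, -0.001, -0.0]
contact_force: [-0.7, -0.3, -0.7]
opening: 1.0
finger_force: 0.2
t: 5.78
tool_pos: [0.5402, 0.1735, 0.0826]
orientation: [0.682, 0.732, -0.0, 0.0]
contact_force: [-0.4, 0.3, -0.3]
opening: 1.001
finger_force: 0.0
t: 6.4
tool_pos: [0.5404, 0.1735, 0.2043]
orientation: [0.682, 0.732, 0.001, 0.001]
contact_force: [-0.2, 0.9, 0.1]
opening: 0.997
finger_force: 0.0
t 6.4 at step [0.0684 0.1405 0.2043] shift [-0.0032 -0.0724  0.0041] turn [ 0.0019 -0.0003  0.0046] F [-0.2  0.9  0.1]
rect c [431.9 -24.1] size [43.6 51.3] ang 1.6 z 0.0984 1636 mean [ 0.4346 -0.0229  0.098 ] bgr [240. 241. 238.]
-
rect c [514.9 167.5] size [71.1 49.6] ang 3.7 z 0.0485 3126 mean [0.5151 0.1681 0.0485] bgr [243. 245. 243.]
rect c [463.8 -78.3] size [4.4 7.5] ang 76.1 z 0.0479 66 mean [ 0.4638 -0.078   0.048 ] bgr [184. 188. 186.]
[0.0424864 0.1361425 0.       ]
[-0.02477211 -0.10564291  0.        ]
```

View pics/w2.png

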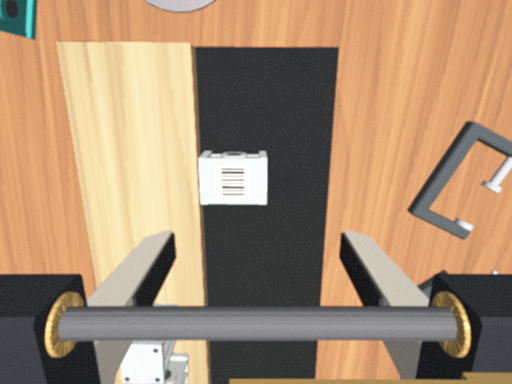

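Casting 1 lies flat with its label up at (233,180), at step (42,136). I'll do the same with casting 2.

```bash
python3 -c "
from h import *
plan(-.054,-.049,.2)"; python3 -m creep '[[0.065,-0.04,-0.03,0,0,0,0],[0.065,-0.08,-0.06,0.002,0,0,0],[0.065,-0.12,-0.09,0.004,0,0,0],[0.065,-0.16,-0.118,0.004,0,0,0.003],[0.065,-0.19,-0.122,0.004,0,0,0.005]]'; python3 -m creep '[[0.065,0,0,0,0,0,0],[0.065,0,0,0,0,0,0],[0.065,0,0,0,0,0,0],[0.065,0,0,0,0,0,0],[0.065,0,0,0,0,0,0]]'; python3 -c "
from h import *
plan(-.054,-.049,.05)
f=grab('wrist');P=cloud(f);r=tops(P,f['image'],.09,.105)
for q in r: print(tostep([q[0][0]/1e3,q[0][1]/1e3,0]))"
```

```text
t 6.45 at step [0.0698 0.1407 0.2066] shift [-0.1892 -0.1247  0.0055] turn [ 0.0064 -0.0017  0.0045] F [ 0.7 -0.   2. ]
t: 7.08
tool_pos: [0.4292, -0.0265, 0.1984]
orientation: [0.684, 0.729, -0.001, -0.001]
contact_force: [0.6, -0.1, 0.4]
opening: 0.702
finger_force: 0.0
t: 7.7
tool_pos: [0.4313, -0.0241, 0.1986]
orientation: [0.683, 0.73, -0.0, -0.0]
contact_force: [-0.3, -1.0, -0.4]
opening: 0.699
finger_force: 0.0
t 7.7 at step [-0.0535 -0.0495  0.1986] shift [ 0.0005 -0.0004  0.1486] turn [-0.0003 -0.0001  0.0008] F [-0.3 -1.  -0.4]
rect c [431.9 -24.7] size [44.1 50.6] ang 1.9 z 0.0983 2847 mean [ 0.4318 -0.0232  0.0982] bgr [246. 246. 243.]
rect c [445.8 -98.1] size [43.9 51. ] ang 0.2 z 0.0983 2359 mean [ 0.4457 -0.0958  0.0981] bgr [244. 244. 242.]
rect c [ 442.7 -200.3] size [43.8 44.7] ang 2.2 z 0.0984 1447 mean [ 0.4429 -0.2003  0.0984] bgr [246. 246. 243.]
[-0.05308317 -0.05008282  0.        ]
[-0.04401205 -0.1242445   0.        ]
[-0.05387434 -0.22605084  0.        ]
```

```bash
python3 -m creep '[[0.065,0,0,0.04,0,0,0],[0.065,0,0,0.08,0,0,0],[0.065,0,0,0.12,0,0,0],[0.065,0,0,0.146,0,0,0],[0.065,0,0,0.146,0,0,0]]' 15; python3 -m creep '[[0.035,0,0,0,0,0,0],[0.035,0,0,0,0,0,0],[0.035,0,0,0,0,0,0],[0.035,0,0,0,0,0,0],[0.035,0,0,0,0,0,0]]' 15;  python3 -m creep '[[0.035,0,0.006,0,0,0,0],[0.035,0,0.012,0,0,0,0],[0.035,0,0.018,0,0,0,0],[0.035,0,0.024,0,0,0,0],[0.035,0,0.03,0,0,0,0]]' 15; python3 -m creep '[[0.035,0,0.006,0,0,0,0],[0.035,0,0.012,0,0,0,0],[0.035,0,0.018,0,0,0,0],[0.035,0,0.018,0,0,0,0],[0.035,0,0.018,0,0,0,0]]' 15;python3 -c "
from h import *
plan(-.005,-.05,.05)"
```

```text
t: 8.38
tool_pos: [0.4302, -0.0247, 0.0514]
orientation: [0.683, 0.73, -0.001, -0.002]
contact_force: [0.5, 0.3, 1.0]
opening: 0.7
finger_force: 0.0
t: 9.0
tool_pos: [0.4322, -0.0246, 0.0536]
orientation: [0.683, 0.73, 0.001, 0.001]
contact_force: [-0.2, 0.7, 6.8]
opening: 0.473
finger_force: 14.9
t: 9.62
tool_pos: [0.4464, -0.023, 0.0527]
orientation: [0.684, 0.729, -0.009, -0.012]
contact_force: [-19.0, -1.9, 25.9]
opening: 0.473
finger_force: 15.0
t: 10.25
tool_pos: [0.479, -0.0214, 0.0527]
orientation: [0.683, 0.73, -0.0, -0.0]
contact_force: [-2.3, 0.7, 2.5]
opening: 0.476
finger_force: 15.0
t 10.25 at step [-0.0058 -0.0499  0.0527] shift [-0.0001  0.0008  0.0027] turn [-0.0005 -0.0002 -0.    ] F [-2.3  0.7  2.5]
```

Now I release, raise, tip and lift, the same as for casting 1.

```bash
python3 -m creep '[[0.093,0,0,0,0,0,0],[0.093,0,0,0,0,0,0],[0.093,0,0,-0.01,0,0,0],[0.093,0,0,-0.02,0,0,0],[0.093,0,0,-0.03,0,0,0]]' 15; python3 -m creep '[[0.093,0,0.01,0,0,0,0],[0.093,0,0.018,0,0,0,0],[0.093,0,0.023,0,0,0,0],[0.093,0,0.028,0,0,0,0],[0.093,0,0.034,0,0,0,0]]';  python3 -m creep '[[0.093,0,0.006,0,0,0,0],[0.093,0,0.013,0,0,0,0],[0.093,0,0.021,0,0,0,0],[0.093,0,0.03,0,0,0,0],[0.093,0,0.04,0,0,0,0]]'; python3 -m creep '[[0.093,0,0,-0.02,0,0,0],[0.093,0,0,-0.04,0,0,0],[0.093,0,0,-0.07,0,0,0],[0.093,0,0,-0.1,0,0,0],[0.093,0,0,-0.12,0,0,0]]';python3 -c "
from h import *
plan(-.045,-.124,.2)
f=grab('wrist');P=cloud(f);r=tops(P,f['image'],.09,.105);print('-');r+=tops(P,f['image'],.04,.056,xr=(.46,.7))
for q in r: print(tostep([q[0][0]/1e3,q[0][1]/1e3,0]))"
```

```text
t: 10.88
tool_pos: [0.4795, -0.0216, 0.0837]
orientation: [0.683, 0.73, 0.0, 0.0]
contact_force: [1.0, -0.5, 1.0]
opening: 0.955
finger_force: 0.0
t: 11.5
tool_pos: [0.513, -0.0193, 0.0824]
orientation: [0.683, 0.73, -0.0, -0.0]
contact_force: [-0.3, -0.3, 0.7]
opening: 1.001
finger_force: 0.2
t: 12.12
tool_pos: [0.5537, -0.0166, 0.0826]
orientation: [0.683, 0.73, 0.0, 0.0]
contact_force: [0.4, 0.2, 0.2]
opening: 1.001
finger_force: 0.0
t: 12.75
tool_pos: [0.5539, -0.0167, 0.2042]
orientation: [0.683, 0.73, 0.001, 0.001]
contact_force: [0.0, -1.1, -0.2]
opening: 1.003
finger_force: 0.0
t 12.75 at step [ 0.0692 -0.0502  0.2042] shift [-0.0738 -0.1142  0.004 ] turn [ 0.0019  0.0003 -0.0004] F [ 0.  -1.1 -0.2]
rect c [429.1 -81.5] size [37.4 18. ] ang 48.9 z 0.0982 441 mean [ 0.4327 -0.0807  0.0977] bgr [235. 237. 234.]
rect c [ 442.7 -203.5] size [44.5 39.2] ang 2.4 z 0.0985 1072 mean [ 0.4473 -0.204   0.0983] bgr [243. 244. 241.]
-
rect c [527.3 -18. ] size [71.2 50. ] ang 3.8 z 0.0485 3153 mean [ 0.5274 -0.017   0.0484] bgr [244. 245. 244.]
rect c [464.5 -78. ] size [3.9 8.1] ang 70.8 z 0.0475 51 mean [ 0.465  -0.078   0.0476] bgr [185. 188. 185.]
[-0.0596098  -0.10655737  0.        ]
[-0.05415225 -0.22917349  0.        ]
[ 0.04259224 -0.04972676  0.        ]
[-0.02407871 -0.10543874  0.        ]
```

```bash
python3 -m creep '[[0.065,-0.02,-0.03,0.001,0,0,0],[0.065,-0.04,-0.06,0.002,0,0,0],[0.065,-0.06,-0.09,0.003,0,0,0],[0.065,-0.074,-0.113,0.004,0,0,0],[0.065,-0.074,-0.113,0.004,0,0,0]]'; python3 -m creep '[[0.065,0,0,0,0,0,0],[0.065,0,0,0,0,0,0],[0.065,0,0,0,0,0,0],[0.065,0,0,0,0,0,0],[0.065,0,0,0,0,0,0]]'; python3 -c "
from h import *
plan(-.045,-.124,.053)
f=grab('wrist');P=cloud(f);r=tops(P,f['image'],.09,.105)
for q in r: print(tostep([q[0][0]/1e3,q[0][1]/1e3,0]))"
```

```text
t: 13.42
tool_pos: [0.4438, -0.0991, 0.1985]
orientation: [0.685, 0.729, -0.0, -0.0]
contact_force: [0.9, 0.2, -0.0]
opening: 0.7
finger_force: 0.0
t: 14.05
tool_pos: [0.4453, -0.0979, 0.1986]
orientation: [0.683, 0.73, -0.0, -0.0]
contact_force: [0.3, 0.3, 0.4]
opening: 0.703
finger_force: 0.0
t 14.05 at step [-0.0446 -0.124   0.1986] shift [-0.     -0.0004  0.1456] turn [-0.0001  0.0001 -0.    ] F [0.3 0.3 0.4]
rect c [445.8 -98.3] size [44.1 50.5] ang 0.0 z 0.0982 2840 mean [ 0.4457 -0.0968  0.0982] bgr [238. 238. 233.]
rect c [ 442.8 -191.8] size [43.6 40.9] ang 2.3 z 0.0982 1824 mean [ 0.4424 -0.1897  0.098 ] bgr [234. 236. 231.]
[-0.04403668 -0.12441313  0.        ]
[-0.05324344 -0.21755269  0.        ]
```

```bash
python3 -m creep '[[0.065,0,0,0.04,0,0,0],[0.065,0,0,0.08,0,0,0],[0.065,0,0,0.12,0,0,0],[0.065,0,0,0.146,0,0,0],[0.065,0,0,0.146,0,0,0]]' 15; python3 -m creep '[[0.035,0,0,0,0,0,0],[0.035,0,0,0,0,0,0],[0.035,0,0,0,0,0,0],[0.035,0,0,0,0,0,0],[0.035,0,0,0,0,0,0]]' 15;  python3 -m creep '[[0.035,0,0.006,0,0,0,0],[0.035,0,0.012,0,0,0,0],[0.035,0,0.018,0,0,0,0],[0.035,0,0.024,0,0,0,0],[0.035,0,0.03,0,0,0,0]]' 15; python3 -m creep '[[0.035,0,0.006,0,0,0,0],[0.035,0,0.009,0,0,0,0],[0.035,0,0.009,0,0,0,0],[0.035,0,0.009,0,0,0,0],[0.035,0,0.009,0,0,0,0]]' 15;python3 -c "
from h import *
plan(-.005,-.124,.05)"
```

```text
t: 14.72
tool_pos: [0.444, -0.0978, 0.0513]
orientation: [0.683, 0.73, -0.001, -0.002]
contact_force: [-0.7, 0.6, 0.6]
opening: 0.699
finger_force: 0.0
t: 15.35
tool_pos: [0.4461, -0.098, 0.0537]
orientation: [0.683, 0.73, 0.001, 0.001]
contact_force: [0.4, 1.3, 6.5]
opening: 0.481
finger_force: 14.7
t: 15.98
tool_pos: [0.4626, -0.0963, 0.053]
orientation: [0.685, 0.729, -0.006, -0.01]
contact_force: [-18.3, -1.6, 24.1]
opening: 0.474
finger_force: 14.9
t: 16.6
tool_pos: [0.4816, -0.0953, 0.0527]
orientation: [0.683, 0.73, -0.001, -0.002]
contact_force: [-5.8, -0.9, 7.1]
opening: 0.476
finger_force: 14.8
t 16.6 at step [-0.0081 -0.1239  0.0527] shift [-0.0001  0.0031  0.0027] turn [-0.0048 -0.0013 -0.0004] F [-5.8 -0.9  7.1]
```

```bash
python3 -m creep '[[0.035,0,0.003,0,0,0,0],[0.035,0,0.003,0,0,0,0],[0.035,0,0.003,0,0,0,0],[0.093,0,0.003,0,0,0,0],[0.093,0,0.003,0,0,0,0]]' 15; python3 -m creep '[[0.093,0,0,0,0,0,0],[0.093,0,0,-0.006,0,0,0],[0.093,0,0,-0.012,0,0,0],[0.093,0,0,-0.02,0,0,0],[0.093,0,0,-0.03,0,0,0]]' 15; python3 -m creep '[[0.093,0,0.01,0,0,0,0],[0.093,0,0.018,0,0,0,0],[0.093,0,0.023,0,0,0,0],[0.093,0,0.028,0,0,0,0],[0.093,0,0.034,0,0,0,0]]';  python3 -m creep '[[0.093,0,0.006,0,0,0,0],[0.093,0,0.013,0,0,0,0],[0.093,0,0.021,0,0,0,0],[0.093,0,0.03,0,0,0,0],[0.093,0,0.04,0,0,0,0]]'; python3 -m creep '[[0.093,0,0,-0.02,0,0,0],[0.093,0,0,-0.04,0,0,0],[0.093,0,0,-0.07,0,0,0],[0.093,0,0,-0.1,0,0,0],[0.093,0,0,-0.12,0,0,0]]';python3 -c "
from h import *
plan(-.054,-.224,.2)
f=grab('wrist');P=cloud(f);r=tops(P,f['image'],.09,.105);print('-');r+=tops(P,f['image'],.04,.056,xr=(.46,.7))
for q in r: print(tostep([q[0][0]/1e3,q[0][1]/1e3,0]))"
```

```text
t: 17.23
tool_pos: [0.4887, -0.0951, 0.0528]
orientation: [0.683, 0.73, 0.001, 0.001]
contact_force: [-0.1, -0.4, -0.4]
opening: 0.643
finger_force: 0.0
t: 17.85
tool_pos: [0.4871, -0.0952, 0.0834]
orientation: [0.683, 0.73, 0.0, 0.0]
contact_force: [0.6, 0.1, -0.1]
opening: 0.997
finger_force: 0.0
t: 18.48
tool_pos: [0.5212, -0.093, 0.0824]
orientation: [0.683, 0.73, -0.0, -0.0]
contact_force: [-0.3, -0.3, -0.1]
opening: 1.003
finger_force: 0.0
t: 19.1
tool_pos: [0.5616, -0.0902, 0.0826]
orientation: [0.683, 0.73, -0.0, 0.0]
contact_force: [-0.6, 0.2, -0.0]
opening: 0.999
finger_force: 0.0
t: 19.73
tool_pos: [0.5617, -0.0904, 0.2042]
orientation: [0.683, 0.73, 0.0, 0.001]
contact_force: [0.3, 0.4, -0.1]
opening: 0.999
finger_force: 0.0
t 19.73 at step [ 0.0722 -0.1243  0.2042] shift [-0.0998 -0.1261  0.0041] turn [ 0.0018  0.0006 -0.0003] F [ 0.3  0.4 -0.1]
rect c [ 423.7 -177. ] size [21.6 10.7] ang 51.2 z 0.098 169 mean [ 0.4256 -0.1761  0.0972] bgr [211. 214. 211.]
-
rect c [527.1 -18.4] size [70.4 49.6] ang 3.8 z 0.0485 3801 mean [ 0.5276 -0.0179  0.0485] bgr [242. 242. 240.]
rect c [533.2 -92. ] size [71.1 50.2] ang 7.5 z 0.0485 3164 mean [ 0.5333 -0.0909  0.0484] bgr [240. 241. 239.]
[-0.07131908 -0.20154903  0.        ]
[ 0.04233551 -0.05014861  0.        ]
[ 0.04360278 -0.12394435  0.        ]
```

```bash
python3 -m creep '[[0.065,-0.025,-0.03,0.001,0,0,0],[0.065,-0.05,-0.06,0.002,0,0,0],[0.065,-0.075,-0.09,0.003,0,0,0],[0.065,-0.098,-0.124,0.004,0,0,0],[0.065,-0.098,-0.126,0.004,0,0,0]]'; python3 -m creep '[[0.065,0,0,0,0,0,0],[0.065,0,0,0,0,0,0],[0.065,0,0,0,0,0,0],[0.065,0,0,0,0,0,0],[0.065,0,0,0,0,0,0]]'; python3 -c "
from h import *
plan(-.054,-.222,.053)
f=grab('wrist');P=cloud(f);r=tops(P,f['image'],.09,.105)
for q in r: print(tostep([q[0][0]/1e3,q[0][1]/1e3,0]))"
```

```text
t: 20.4
tool_pos: [0.439, -0.1988, 0.1985]
orientation: [0.686, 0.728, -0.001, -0.0]
contact_force: [0.6, 0.1, 0.0]
opening: 0.696
finger_force: 0.0
t: 21.02
tool_pos: [0.4418, -0.1962, 0.1986]
orientation: [0.683, 0.73, -0.0, -0.0]
contact_force: [-0.2, -0.3, -0.6]
opening: 0.698
finger_force: 0.0
t 21.02 at step [-0.0545 -0.2219  0.1986] shift [-1.000e-04  5.000e-04  1.456e-01] turn [-0.0001  0.      0.0001] F [-0.2 -0.3 -0.6]
rect c [ 442.7 -197.3] size [44.1 50.2] ang 1.3 z 0.0983 2835 mean [ 0.4426 -0.1959  0.0982] bgr [236. 236. 231.]
[-0.05372233 -0.22306461  0.        ]
```

```bash
python3 -m creep '[[0.065,0,0,0.04,0,0,0],[0.065,0,0,0.08,0,0,0],[0.065,0,0,0.12,0,0,0],[0.065,0,0,0.146,0,0,0],[0.065,0,0,0.146,0,0,0]]' 15; python3 -m creep '[[0.035,0,0,0,0,0,0],[0.035,0,0,0,0,0,0],[0.035,0,0,0,0,0,0],[0.035,0,0,0,0,0,0],[0.035,0,0,0,0,0,0]]' 15;  python3 -m creep '[[0.035,0,0.006,0,0,0,0],[0.035,0,0.012,0,0,0,0],[0.035,0,0.018,0,0,0,0],[0.035,0,0.024,0,0,0,0],[0.035,0,0.03,0,0,0,0]]' 15; python3 -m creep '[[0.035,0,0.006,0,0,0,0],[0.035,0,0.012,0,0,0,0],[0.035,0,0.018,0,0,0,0],[0.035,0,0.019,0,0,0,0],[0.035,0,0.019,0,0,0,0]]' 15;python3 -c "
from h import *
plan(-.005,-.222,.05)"
```

```text
t: 21.7
tool_pos: [0.4405, -0.1959, 0.0512]
orientation: [0.683, 0.73, -0.001, -0.002]
contact_force: [0.3, 0.1, 0.4]
opening: 0.7
finger_force: 0.0
t: 22.32
tool_pos: [0.4427, -0.1967, 0.0538]
orientation: [0.683, 0.73, 0.001, 0.001]
contact_force: [0.9, -0.2, 6.1]
opening: 0.478
finger_force: 14.8
t: 22.95
tool_pos: [0.4613, -0.1953, 0.0536]
orientation: [0.685, 0.728, -0.005, -0.008]
contact_force: [-16.2, -1.7, 22.4]
opening: 0.477
finger_force: 14.9
t: 23.58
tool_pos: [0.4838, -0.194, 0.0535]
orientation: [0.684, 0.729, -0.003, -0.005]
contact_force: [-10.1, -0.6, 14.3]
opening: 0.472
finger_force: 14.9
t 23.57 at step [-0.0125 -0.2225  0.0535] shift [0.0005 0.0075 0.0034] turn [-0.0112 -0.0029 -0.003 ] F [-10.1  -0.6  14.3]
```

```bash
python3 -m creep '[[0.035,0,0.004,-0.001,0,0,0],[0.035,0,0.004,-0.001,0,0,0],[0.035,0,0.004,-0.001,0,0,0],[0.035,0,0.004,-0.001,0,0,0],[0.035,0,0.004,-0.001,0,0,0]]' 15; python3 -c "
from h import *
plan(-.005,-.222,.05)"
```

```text
t: 24.2
tool_pos: [0.4946, -0.1927, 0.0535]
orientation: [0.683, 0.73, -0.0, -0.0]
contact_force: [0.6, 0.1, -2.0]
opening: 0.475
finger_force: 14.9
t 24.2 at step [-0.0016 -0.2219  0.0535] shift [-0.0001 -0.0034  0.0035] turn [-0.0002 -0.0002  0.    ] F [ 0.6  0.1 -2. ]
```

```bash
python3 -m creep '[[0.035,0,-0.004,0,0,0,0],[0.035,0,-0.004,0,0,0,0],[0.035,0,-0.004,0,0,0,0],[0.035,0,-0.004,0,0,0,0],[0.035,0,-0.004,0,0,0,0]]' 15; python3 -m creep '[[0.093,0,0,0,0,0,0],[0.093,0,0,0,0,0,0],[0.093,0,0,-0.01,0,0,0],[0.093,0,0,-0.02,0,0,0],[0.093,0,0,-0.03,0,0,0]]' 15; python3 -m creep '[[0.093,0,0.01,0,0,0,0],[0.093,0,0.018,0,0,0,0],[0.093,0,0.023,0,0,0,0],[0.093,0,0.028,0,0,0,0],[0.093,0,0.034,0,0,0,0]]';  python3 -m creep '[[0.093,0,0.006,0,0,0,0],[0.093,0,0.013,0,0,0,0],[0.093,0,0.021,0,0,0,0],[0.093,0,0.03,0,0,0,0],[0.093,0,0.04,0,0,0,0]]'; python3 -m creep '[[0.093,0,0,-0.02,0,0,0],[0.093,0,0,-0.04,0,0,0],[0.093,0,0,-0.07,0,0,0],[0.093,0,0,-0.1,0,0,0],[0.093,0,0,-0.12,0,0,0]]';python3 -c "
from h import *
plan(0,.3,.25)
f=grab('wrist');P=cloud(f);r=tops(P,f['image'],.04,.056,xr=(.46,.7))
for q in r: print(tostep([q[0][0]/1e3,q[0][1]/1e3,0]))"
```

```text
t: 24.82
tool_pos: [0.4905, -0.1931, 0.0536]
orientation: [0.683, 0.73, -0.0, -0.0]
contact_force: [-0.0, -0.3, -2.7]
opening: 0.476
finger_force: 14.9
t: 25.45
tool_pos: [0.4908, -0.1933, 0.0848]
orientation: [0.683, 0.73, 0.0, 0.0]
contact_force: [0.4, 0.7, -0.7]
opening: 0.962
finger_force: 0.0
t: 26.08
tool_pos: [0.5244, -0.1909, 0.0834]
orientation: [0.683, 0.73, -0.0, -0.0]
contact_force: [-0.1, -0.5, 1.1]
opening: 0.996
finger_force: 0.1
t: 26.7
tool_pos: [0.565, -0.1882, 0.0837]
orientation: [0.683, 0.73, 0.0, 0.0]
contact_force: [-0.1, 0.6, -0.7]
opening: 0.999
finger_force: 0.0
t: 27.32
tool_pos: [0.5651, -0.1885, 0.2053]
orientation: [0.683, 0.73, 0.0, 0.001]
contact_force: [0.9, -0.6, -0.1]
opening: 0.999
finger_force: 0.0
t 27.32 at step [ 0.0691 -0.2223  0.2053] shift [ 0.5223 -0.0691 -0.0453] turn [ 0.0017  0.0008 -0.0003] F [ 0.9 -0.6 -0.1]
rect c [527.9 -36.4] size [71.3 13.7] ang 3.6 z 0.0483 1396 mean [ 0.5284 -0.0365  0.0481] bgr [231. 228. 224.]
rect c [533.2 -92.6] size [71.1 49.4] ang 7.4 z 0.0486 4017 mean [ 0.5334 -0.0919  0.0486] bgr [234. 233. 229.]
rect c [ 540.1 -189.2] size [71.  49.5] ang 5.6 z 0.0485 3145 mean [ 0.5402 -0.1884  0.0484] bgr [230. 232. 229.]
[ 0.04201828 -0.06815512  0.        ]
[ 0.04357516 -0.12451943  0.        ]
[ 0.04403091 -0.2214271   0.        ]
```

```bash
python3 -m creep '[[0.093,0.05,-0.01,-0.02,0,0,0],[0.093,0.1,-0.02,-0.04,0,0,0],[0.093,0.15,-0.03,-0.05,0,0,0],[0.093,0.2,-0.04,-0.05,0,0,0],[0.093,0.25,-0.05,-0.05,0,0,0]]'; python3 -m creep '[[0.093,0.05,-0.01,0,0,0,0],[0.093,0.1,-0.02,0,0,0,0],[0.093,0.15,-0.03,0,0,0,0],[0.093,0.2,-0.04,0,0,0,0],[0.093,0.24,-0.04,0,0,0,0]]'; python3 -c "
from h import *
f=grab('top');cv2.imwrite('pics/top1.png',f['image']);P=cloud(f);tops(P,f['image'],.11,.13,amin=10)
f=grab('wrist');cv2.imwrite('pics/w3.png',f['image']);P=cloud(f);r=tops(P,f['image'],.11,.13,amin=10)
plan(0,.3,.25)
for q in r: print(tostep([q[0][0]/1e3,q[0][1]/1e3,0]))"
```

```text
t: 28.0
tool_pos: [0.4976, 0.0597, 0.2535]
orientation: [0.683, 0.73, 0.0, 0.0]
contact_force: [0.1, 0.3, 0.3]
opening: 0.999
finger_force: 0.0
t: 28.62
tool_pos: [0.4409, 0.2973, 0.2532]
orientation: [0.682, 0.731, -0.0, -0.0]
contact_force: [0.1, -0.5, -0.7]
opening: 0.997
finger_force: 0.0
rect c [475.  380.9] size [25.9 26.1] ang 55.4 z 0.1248 881 mean [0.474  0.3812 0.1238] bgr [84. 82. 85.]
t 28.73 at step [-0.0232  0.2743  0.2526] shift [0.0254 0.0235 0.0026] turn [-0.0015 -0.0026  0.0093] F [-0.6 -0.4 -0.1]
[0.0168562  0.35173939 0.        ]
```

View pics/w3.png

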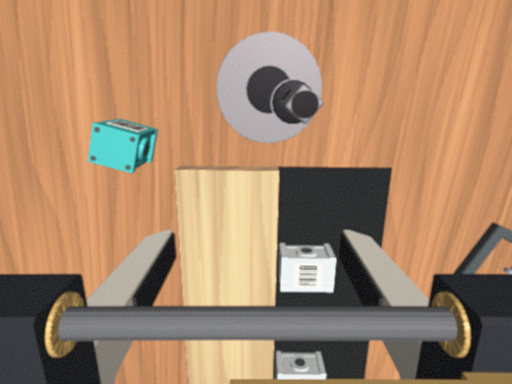

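View pics/top1.png

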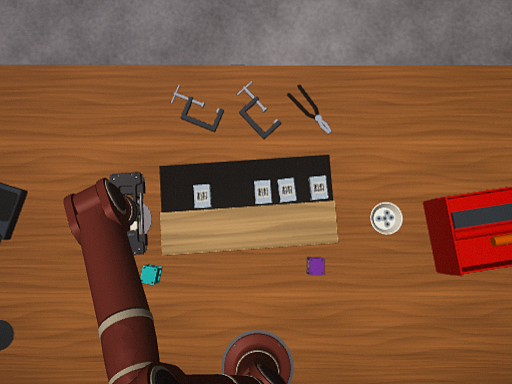

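Four castings lie label up on the mat at top-view pixels (202,195), (263,191), (287,189) and (318,187). In the wrist view the reader's top is at (300,102) and a dark disc sits at (267,88), so the reader may have moved. I'll measure the reader's levels.

```bash
python3 -c "
from h import *
f=grab('wrist');P=cloud(f);I=f['image']
A=P[20:150,205:335].reshape(-1,3)
for lo,hi in((.003,.007),(.02,.026),(.026,.034),(.034,.05),(.05,.08),(.08,.1),(.1,.115),(.115,.121),(.121,.13)):
    q=A[(A[:,2]>lo)&(A[:,2]<hi)]
    if len(q)>4: print(lo,hi,len(q),q.mean(0).round(4),q.min(0).round(3),q.max(0).round(3))
for uv in((267,88),(258,80),(255,100),(285,100),(300,102),(318,102)): print(uv,P[uv[1],uv[0]].round(4),I[uv[1],uv[0]])
T=np.linalg.inv(f['camera_from_world']);print(T[:3,3])
cv2.imwrite('pics/crop.png',cv2.resize(I[20:150,205:335],None,fx=4,fy=4,interpolation=cv2.INTER_CUBIC))
"
```

```text
0.003 0.007 7088 [0.4383 0.3983 0.0045] [0.376 0.328 0.003] [0.511 0.46  0.007]
0.02 0.026 90 [0.4623 0.385  0.021 ] [0.449 0.355 0.02 ] [0.495 0.407 0.025]
0.026 0.034 567 [0.4645 0.3804 0.0299] [0.45  0.356 0.026] [0.493 0.405 0.034]
0.034 0.05 15 [0.4637 0.3789 0.0418] [0.458 0.365 0.034] [0.475 0.397 0.049]
0.05 0.08 72 [0.4642 0.3837 0.0684] [0.458 0.366 0.05 ] [0.474 0.397 0.08 ]
0.08 0.1 47 [0.4644 0.3824 0.0904] [0.458 0.365 0.08 ] [0.476 0.396 0.1  ]
0.1 0.115 43 [0.4647 0.3823 0.1073] [0.458 0.365 0.1  ] [0.476 0.397 0.115]
0.115 0.121 106 [0.4713 0.3811 0.1198] [0.458 0.364 0.115] [0.491 0.397 0.121]
0.121 0.13 771 [0.4746 0.3811 0.1246] [0.459 0.365 0.121] [0.491 0.396 0.128]
(267, 88) [0.4442 0.3907 0.0046] [61 60 61]
(258, 80) [0.4326 0.3991 0.0032] [64 62 62]
(255, 100) [0.4306 0.3755 0.0047] [63 58 60]
(285, 100) [0.4585 0.3793 0.1167] [91 90 95]
(300, 102) [0.4711 0.3787 0.1259] [60 59 57]
(318, 102) [0.4869 0.3799 0.1252] [105 103 105]
[0.43408421 0.38200764 0.4192008 ]
```

View pics/crop.png

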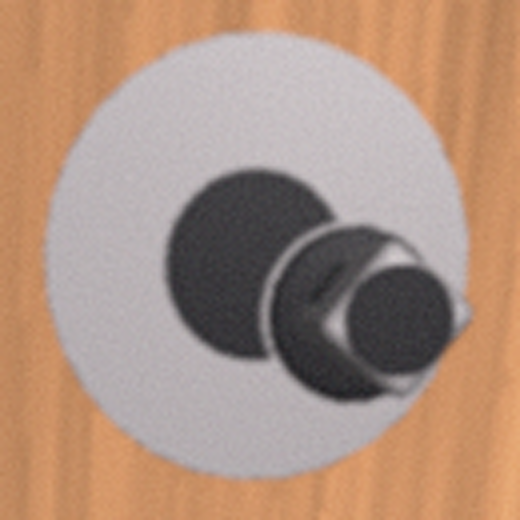

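```bash
python3 -c "
from h import *
f=grab('wrist');P=cloud(f);I=f['image'].astype(int)
m=(I.min(2)>140)&(I.max(2)-I.min(2)<22)&(P[...,2]>.001)&(P[...,2]<.009)&(P[...,1]>.3)
n,l,s,c=cv2.connectedComponentsWithStats(m.astype(np.uint8)); i=1+s[1:,4].argmax(); q=P[l==i]
print('pad',len(q),q.min(0),q.max(0),cv2.minEnclosingCircle((q[:,:2]*1000).astype(np.float32)), np.median(q[:,2]))
r=tops(P,f['image'],.118,.13,amin=10)
x,y=tostep([r[0][0][0]/1e3,r[0][0][1]/1e3,0])[:2];print(x,y); plan(x,y,.2,r[0][2]-3.8)
"
```

```text
pad 6145 [0.38209246 0.32915572 0.00137223] [0.50942398 0.45685373 0.00720363] ((445.7018737792969, 392.9662170410156), 64.14433288574219) 0.004362070678243457
rect c [475.1 380.8] size [25.9 26. ] ang 55.2 z 0.1249 878 mean [0.4744 0.381  0.1241] bgr [87. 84. 87.]
0.01689790063185462 0.3516968327142382
t 28.82 at step [-0.0218  0.2682  0.253 ] shift [0.0835 0.0388 0.0529] turn [-0.0013  0.0009 -0.8962] F [ 0.1 -0.4  0.2]
```

```bash
python3 -m creep '[[0.06,0.02,0.01,0,0,0,-0.18],[0.06,0.04,0.02,0,0,0,-0.36],[0.06,0.06,0.03,0,0,0,-0.54],[0.06,0.083,0.039,0,0,0,-0.72],[0.06,0.083,0.039,0.01,0,0,-0.896]]' 30; python3 -m creep '[[0.06,0,0,0.01,0,0,0],[0.06,0,0,0.02,0,0,0],[0.06,0,0,0.03,0,0,0],[0.06,0,0,0.04,0,0,0],[0.06,0,0,0.04,0,0,0]]'; python3 -c "
from h import *
plan(.0169,.3517,.08,51.4)
f=grab('wrist');P=cloud(f);cv2.imwrite('pics/w4.png',f['image']);r=tops(P,f['image'],.118,.13,amin=10)
for q in r: print(tostep([q[0][0]/1e3,q[0][1]/1e3,0]))
"
```

```text
t: 29.45
tool_pos: [0.4771, 0.3801, 0.2436]
orientation: [0.298, 0.955, 0.001, 0.001]
contact_force: [-0.2, 0.0, -0.0]
opening: 0.648
finger_force: 0.0
t: 30.08
tool_pos: [0.4751, 0.3797, 0.2026]
orientation: [0.3, 0.954, -0.001, -0.001]
contact_force: [0.0, 0.4, -0.2]
opening: 0.646
finger_force: 0.0
t 30.07 at step [0.0169 0.3506 0.2026] shift [0.0006 0.0012 0.1226] turn [-0.0021 -0.0005 -0.0016] F [ 0.   0.4 -0.2]
rect c [474.7 381.3] size [25.5 25.8] ang 55.9 z 0.1249 981 mean [0.4737 0.3821 0.124 ] bgr [77. 76. 80.]
[0.01658569 0.35217851 0.        ]
```

View pics/w4.png

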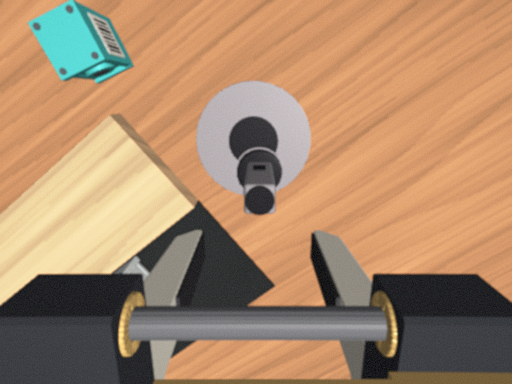

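The handle's top is at (260,198), square to the fingers and centred between them. Now I descend and grip.

```bash
python3 -m creep '[[0.06,0.001,0.001,0.03,0,0,0],[0.06,0.001,0.001,0.06,0,0,0],[0.06,0.001,0.001,0.09,0,0,0],[0.06,0.001,0.001,0.115,0,0,0],[0.06,0.001,0.001,0.1225,0,0,0]]' 30; python3 -m creep '[[0.06,0,0,0,0,0,0],[0.015,0,0,0,0,0,0],[0.015,0,0,0,0,0,0],[0.015,0,0,0,0,0,0],[0.015,0,0,0,0,0,0]]' 35;  python3 -c "
from h import *
plan(.0169,.3517,.08,51.4)"
```

```text
t: 30.75
tool_pos: [0.4749, 0.3812, 0.08]
orientation: [0.3, 0.954, -0.001, -0.001]
contact_force: [0.4, 0.0, 0.2]
opening: 0.65
finger_force: 0.0
t: 31.38
tool_pos: [0.4755, 0.3816, 0.0814]
orientation: [0.3, 0.954, 0.0, 0.0]
contact_force: [-0.7, -0.2, 3.4]
opening: 0.28
finger_force: 35.0
t 31.38 at step [0.0174 0.3524 0.0814] shift [-0.0001 -0.0008  0.0014] turn [ 0.0003  0.0001 -0.0014] F [-0.7 -0.2  3.4]
```

```bash
python3 -m creep '[[0.015,0,0,-0.02,0,0,0],[0.015,0,0,-0.04,0,0,0],[0.015,0,0,-0.06,0,0,0],[0.015,0,0,-0.08,0,0,0],[0.015,0,0,-0.097,0,0,0]]' 35; python3 -c "
from h import *
plan(.0425,.136,.178,51.4)"
```

```text
t: 32.0
tool_pos: [0.4752, 0.3813, 0.1785]
orientation: [0.3, 0.954, -0.0, -0.0]
contact_force: [0.1, -0.2, -1.2]
opening: 0.277
finger_force: 35.0
t 32.0 at step [0.017  0.3521 0.1785] shift [-0.155  -0.1528  0.0006] turn [-0.0007 -0.0002 -0.0014] F [ 0.1 -0.2 -1.2]
```

```bash
python3 -m creep '[[0.015,-0.03,-0.03,0,0,0,0],[0.015,-0.06,-0.06,0,0,0,0],[0.015,-0.09,-0.09,0,0,0,0],[0.015,-0.125,-0.123,0,0,0,0],[0.015,-0.155,-0.153,0,0,0,0]]' 35;python3 -m creep '[[0.015,0,0,0,0,0,0],[0.015,0,0,0,0,0,0],[0.015,0,0,0,0,0,0],[0.015,0,0,0,0,0,0],[0.015,0,0,0,0,0,0]]'; python3 -c "
from h import *
plan(.0425,.136,.178,51.4)
f=grab('side');cv2.imwrite('pics/s2.png',f['image'][100:300,100:400]);P=cloud(f)
f=grab('wrist');cv2.imwrite('pics/w5.png',f['image']);P=cloud(f);r=tops(P,f['image'],.04,.056,xr=(.46,.7))
for q in r: print(tostep([q[0][0]/1e3,q[0][1]/1e3,0]))
"; cp pics/w5.png pics/w5v.png; python3 -c "
import cv2,numpy as np
a=cv2.imread('pics/s2.png');b=cv2.resize(cv2.imread('pics/w5.png'),(400,300));a=cv2.resize(a,(400,267));c=np.zeros((300,800,3),'uint8');c[:267,:400]=a;c[:,400:]=b;cv2.imwrite('pics/m5.png',c)"
```

```text
t: 32.62
tool_pos: [0.5151, 0.1652, 0.1779]
orientation: [0.3, 0.954, -0.0, -0.0]
contact_force: [0.2, 0.5, -2.2]
opening: 0.279
finger_force: 35.0
t: 33.25
tool_pos: [0.5149, 0.1681, 0.1781]
orientation: [0.299, 0.954, 0.0, -0.0]
contact_force: [0.1, -1.3, -1.8]
opening: 0.277
finger_force: 35.0
t 33.25 at step [0.0426 0.1367 0.1781] shift [-0.0004 -0.0006  0.0001] turn [-0.     -0.0002 -0.0001] F [ 0.1 -1.3 -1.8]
rect c [514.6 167.2] size [70.6 49.9] ang 3.8 z 0.0482 1637 mean [0.4978 0.1724 0.048 ] bgr [246. 246. 243.]
rect c [506.  -19.9] size [31.7 51. ] ang 0.9 z 0.048 754 mean [ 0.5002 -0.0132  0.0475] bgr [235. 236. 232.]
rect c [500.4 -77.6] size [27.1 14.3] ang 52.4 z 0.0477 253 mean [ 0.5024 -0.0759  0.0468] bgr [219. 220. 216.]
rect c [ 539.4 -183.4] size [70.4 39.8] ang 6.2 z 0.0482 1263 mean [ 0.5411 -0.1743  0.0475] bgr [212. 216. 214.]
[0.04216003 0.13588965 0.        ]
[ 0.02121203 -0.05023813  0.        ]
[ 0.01176597 -0.10736815  0.        ]
[ 0.04371119 -0.21554667  0.        ]
```

View pics/m5.png

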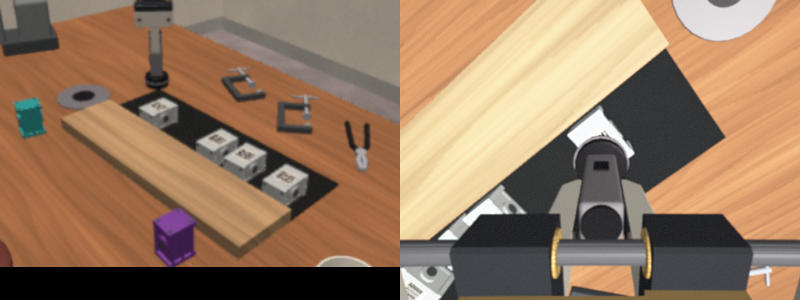

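The reader hangs upright over casting 1's label, which shows just behind its head at (600,130) in the right half. I'll hold there and then check for slip.

```bash
cat >> h.py <<'E'
def held():
    s=env.state(); f=grab('wrist');P=cloud(f); p=s["tool_pos"]
    d=np.hypot(P[...,0]-p[0],P[...,1]-p[1]); m=(d<.032)&(P[...,2]<p[2]-.02)&(P[...,2]>.065); q=P[m]
    h=q[(q[:,2]<np.median(q[:,2])+.006)&(np.abs(q[:,2]-np.median(q[:,2]))<.006)]
    print("head z-tcp (exp about -.051)",(np.percentile(q[:,2],[1,25,50,75])-p[2]).round(4),"xy span rel tcp",(q.min(0)-p)[:2].round(3),(q.max(0)-p)[:2].round(3),len(q),"open",round(s["opening"],3))
E
for i in 1; do :; done
python3 -m creep '[[0.015,0,0,0,0,0,0],[0.015,0,0,0,0,0,0],[0.015,0,0,0,0,0,0],[0.015,0,0,0,0,0,0],[0.015,0,0,0,0,0,0]]' >/dev/null;python3 -m creep '[[0.015,0,0,0,0,0,0],[0.015,0,0,0,0,0,0],[0.015,0,0,0,0,0,0],[0.015,0,0,0,0,0,0],[0.015,0,0,0,0,0,0]]' >/dev/null;python3 -m creep '[[0.015,0,0,0,0,0,0],[0.015,0,0,0,0,0,0],[0.015,0,0,0,0,0,0],[0.015,0,0,0,0,0,0],[0.015,0,0,0,0,0,0]]' >/dev/null;python3 -m creep '[[0.015,0,0,0,0,0,0],[0.015,0,0,0,0,0,0],[0.015,0,0,0,0,0,0],[0.015,0,0,0,0,0,0],[0.015,0,0,0,0,0,0]]' >/dev/null; python3 -m creep '[[0.015,0,0,0,0,0,0],[0.015,0,0,0,0,0,0],[0.015,0,0,0,0,0,0],[0.015,0,0,0,0,0,0],[0.015,0,0,0,0,0,0]]'; python3 -c "
from h import *
held(); plan(.0425,-.050,.178,51.4)"
```

```text
t: 36.48
tool_pos: [0.5151, 0.1673, 0.1782]
orientation: [0.3, 0.954, -0.0, -0.0]
contact_force: [0.1, -0.3, -2.4]
opening: 0.276
finger_force: 35.0
head z-tcp (exp about -.051) [-0.0646 -0.0525 -0.0514 -0.0504] xy span rel tcp [-0.027 -0.025] [0.023 0.026] 2545 open 0.276
t 36.52 at step [0.0427 0.136  0.1781] shift [-0.1161 -0.1453  0.0002] turn [-0.0001 -0.     -0.0014] F [-0.4 -0.5 -1.6]
```

No slip, so on to label 2.

```bash
python3 -m creep '[[0.015,-0.023,-0.029,0,0,0,0],[0.015,-0.046,-0.058,0,0,0,0],[0.015,-0.07,-0.087,0,0,0,0],[0.015,-0.093,-0.116,0,0,0,0],[0.015,-0.116,-0.145,0,0,0,0]]' 35;python3 -m creep '[[0.015,0,0,0,0,0,0],[0.015,0,0,0,0,0,0],[0.015,0,0,0,0,0,0],[0.015,0,0,0,0,0,0],[0.015,0,0,0,0,0,0]]'; python3 -c "
from h import *
plan(.0425,-.05,.178,51.4);held()"
python3 -m creep '[[0.015,0,0,0,0,0,0],[0.015,0,0,0,0,0,0],[0.015,0,0,0,0,0,0],[0.015,0,0,0,0,0,0],[0.015,0,0,0,0,0,0]]' >/dev/null;python3 -m creep '[[0.015,0,0,0,0,0,0],[0.015,0,0,0,0,0,0],[0.015,0,0,0,0,0,0],[0.015,0,0,0,0,0,0],[0.015,0,0,0,0,0,0]]' >/dev/null;python3 -m creep '[[0.015,0,0,0,0,0,0],[0.015,0,0,0,0,0,0],[0.015,0,0,0,0,0,0],[0.015,0,0,0,0,0,0],[0.015,0,0,0,0,0,0]]' >/dev/null;python3 -m creep '[[0.015,0,0,0,0,0,0],[0.015,0,0,0,0,0,0],[0.015,0,0,0,0,0,0],[0.015,0,0,0,0,0,0],[0.015,0,0,0,0,0,0]]' >/dev/null; python3 -m creep '[[0.015,0,0,0,0,0,0],[0.015,0,0,0,0,0,0],[0.015,0,0,0,0,0,0],[0.015,0,0,0,0,0,0],[0.015,0,0,0,0,0,0]]'; python3 -c "
from h import *
held(); plan(.0435,-.1243,.178,51.4)"
```

```text
t: 37.15
tool_pos: [0.5274, -0.0191, 0.1783]
orientation: [0.3, 0.954, 0.0, 0.0]
contact_force: [-0.2, -0.2, -1.3]
opening: 0.277
finger_force: 35.0
t: 37.78
tool_pos: [0.5273, -0.0172, 0.1781]
orientation: [0.299, 0.954, 0.0, -0.0]
contact_force: [0.8, 0.4, -0.8]
opening: 0.279
finger_force: 35.0
t 37.77 at step [ 0.0427 -0.049   0.1781] shift [-0.0005 -0.0009  0.0001] turn [ 0.0001 -0.0001 -0.0001] F [ 0.8  0.4 -0.8]
head z-tcp (exp about -.051) [-0.0648 -0.0525 -0.0513 -0.0504] xy span rel tcp [-0.027 -0.025] [0.022 0.026] 2543 open 0.279
t: 40.95
tool_pos: [0.5273, -0.0179, 0.1781]
orientation: [0.3, 0.954, -0.0, -0.0]
contact_force: [-0.7, -0.5, -1.1]
opening: 0.283
finger_force: 35.0
head z-tcp (exp about -.051) [-0.0647 -0.0524 -0.0513 -0.0504] xy span rel tcp [-0.027 -0.025] [0.022 0.026] 2546 open 0.283
t 41.0 at step [ 0.0426 -0.0496  0.1781] shift [-0.0474 -0.0577  0.0001] turn [-0.     -0.0001 -0.0014] F [-0.7 -0.9 -1.3]
```

```bash
python3 -m creep '[[0.015,-0.012,-0.014,0,0,0,0],[0.015,-0.024,-0.029,0,0,0,0],[0.015,-0.036,-0.044,0,0,0,0],[0.015,-0.047,-0.058,0,0,0,0],[0.015,-0.047,-0.058,0,0,0,0]]' 35;python3 -m creep '[[0.015,0,0,0,0,0,0],[0.015,0,0,0,0,0,0],[0.015,0,0,0,0,0,0],[0.015,0,0,0,0,0,0],[0.015,0,0,0,0,0,0]]'; python3 -c "
from h import *
plan(.0435,-.1243,.178,51.4);held()"
python3 -m creep '[[0.015,0,0,0,0,0,0],[0.015,0,0,0,0,0,0],[0.015,0,0,0,0,0,0],[0.015,0,0,0,0,0,0],[0.015,0,0,0,0,0,0]]' >/dev/null;python3 -m creep '[[0.015,0,0,0,0,0,0],[0.015,0,0,0,0,0,0],[0.015,0,0,0,0,0,0],[0.015,0,0,0,0,0,0],[0.015,0,0,0,0,0,0]]' >/dev/null;python3 -m creep '[[0.015,0,0,0,0,0,0],[0.015,0,0,0,0,0,0],[0.015,0,0,0,0,0,0],[0.015,0,0,0,0,0,0],[0.015,0,0,0,0,0,0]]' >/dev/null;python3 -m creep '[[0.015,0,0,0,0,0,0],[0.015,0,0,0,0,0,0],[0.015,0,0,0,0,0,0],[0.015,0,0,0,0,0,0],[0.015,0,0,0,0,0,0]]' >/dev/null; python3 -m creep '[[0.015,0,0,0,0,0,0],[0.015,0,0,0,0,0,0],[0.015,0,0,0,0,0,0],[0.015,0,0,0,0,0,0],[0.015,0,0,0,0,0,0]]'; python3 -c "
from h import *
held(); plan(.044,-.2214,.178,51.4)"
```

```text
t: 41.62
tool_pos: [0.5325, -0.0951, 0.1782]
orientation: [0.302, 0.953, -0.001, 0.0]
contact_force: [-0.8, -0.4, -1.7]
opening: 0.278
finger_force: 35.0
t: 42.25
tool_pos: [0.5327, -0.0922, 0.1782]
orientation: [0.3, 0.954, 0.0, -0.0]
contact_force: [-0.4, -0.7, -0.7]
opening: 0.277
finger_force: 35.0
t 42.25 at step [ 0.0431 -0.1241  0.1782] shift [-0.0004  0.0001  0.0002] turn [-0.    -0.    -0.001] F [-0.4 -0.7 -0.7]
head z-tcp (exp about -.051) [-0.0647 -0.0524 -0.0513 -0.0505] xy span rel tcp [-0.027 -0.025] [0.023 0.026] 2538 open 0.277
t: 45.42
tool_pos: [0.5327, -0.0924, 0.1782]
orientation: [0.3, 0.954, -0.0, 0.0]
contact_force: [0.4, 0.7, -0.8]
opening: 0.277
finger_force: 35.0
head z-tcp (exp about -.051) [-0.0648 -0.0525 -0.0514 -0.0505] xy span rel tcp [-0.027 -0.025] [0.023 0.026] 2539 open 0.277
t 45.48 at step [ 0.0431 -0.1243  0.1782] shift [-0.0614 -0.0752  0.0002] turn [-0.0001 -0.     -0.0013] F [ 0.8 -0.4 -0.5]
```

```bash
python3 -m creep '[[0.015,-0.015,-0.018,0,0,0,0],[0.015,-0.03,-0.037,0,0,0,0],[0.015,-0.046,-0.056,0,0,0,0],[0.015,-0.061,-0.075,0,0,0,0],[0.015,-0.061,-0.075,0,0,0,0]]' 35;python3 -m creep '[[0.015,0,0,0,0,0,0],[0.015,0,0,0,0,0,0],[0.015,0,0,0,0,0,0],[0.015,0,0,0,0,0,0],[0.015,0,0,0,0,0,0]]'; python3 -c "
from h import *
plan(.044,-.2214,.178,51.4);held()"
python3 -m creep '[[0.015,0,0,0,0,0,0],[0.015,0,0,0,0,0,0],[0.015,0,0,0,0,0,0],[0.015,0,0,0,0,0,0],[0.015,0,0,0,0,0,0]]' >/dev/null;python3 -m creep '[[0.015,0,0,0,0,0,0],[0.015,0,0,0,0,0,0],[0.015,0,0,0,0,0,0],[0.015,0,0,0,0,0,0],[0.015,0,0,0,0,0,0]]' >/dev/null;python3 -m creep '[[0.015,0,0,0,0,0,0],[0.015,0,0,0,0,0,0],[0.015,0,0,0,0,0,0],[0.015,0,0,0,0,0,0],[0.015,0,0,0,0,0,0]]' >/dev/null;python3 -m creep '[[0.015,0,0,0,0,0,0],[0.015,0,0,0,0,0,0],[0.015,0,0,0,0,0,0],[0.015,0,0,0,0,0,0],[0.015,0,0,0,0,0,0]]' >/dev/null; python3 -m creep '[[0.015,0,0,0,0,0,0],[0.015,0,0,0,0,0,0],[0.015,0,0,0,0,0,0],[0.015,0,0,0,0,0,0],[0.015,0,0,0,0,0,0]]'; python3 -c "
from h import *
held(); x=tostep([.4457,.393,0]);print(x); plan(x[0],x[1],.178,51.4)"
```

```text
t: 46.1
tool_pos: [0.5394, -0.1914, 0.1781]
orientation: [0.302, 0.953, -0.001, 0.0]
contact_force: [-0.1, 0.7, -2.0]
opening: 0.277
finger_force: 35.0
t: 46.72
tool_pos: [0.5399, -0.1886, 0.1782]
orientation: [0.3, 0.954, -0.0, 0.0]
contact_force: [0.0, 0.1, -0.8]
opening: 0.279
finger_force: 35.0
t 46.73 at step [ 0.0439 -0.2208  0.1782] shift [-0.0005 -0.0004  0.0002] turn [-0.      0.     -0.0012] F [ 0.   0.1 -0.8]
head z-tcp (exp about -.051) [-0.0649 -0.0524 -0.0513 -0.0505] xy span rel tcp [-0.027 -0.025] [0.022 0.026] 2542 open 0.279
t: 49.9
tool_pos: [0.5399, -0.1888, 0.1781]
orientation: [0.3, 0.954, -0.0, -0.0]
contact_force: [-0.5, 0.8, -1.4]
opening: 0.279
finger_force: 35.0
head z-tcp (exp about -.051) [-0.0646 -0.0524 -0.0513 -0.0505] xy span rel tcp [-0.027 -0.025] [0.022 0.026] 2543 open 0.279
[-0.01158434  0.3657719   0.        ]
t 49.95 at step [ 0.0438 -0.221   0.1782] shift [4.100e-01 4.234e-01 1.000e-04] turn [-0.0001 -0.     -0.0014] F [-0.2  1.3 -2. ]
```

```bash
python3 -m creep '[[0.015,0.027,0.028,-0.005,0,0,0],[0.015,0.054,0.056,-0.01,0,0,0],[0.015,0.082,0.084,-0.01,0,0,0],[0.015,0.11,0.113,-0.01,0,0,0],[0.015,0.137,0.141,-0.01,0,0,0]]' 35;python3 -m creep '[[0.015,0.027,0.028,0,0,0,0],[0.015,0.054,0.056,0,0,0,0],[0.015,0.082,0.084,0,0,0,0],[0.015,0.11,0.113,0,0,0,0],[0.015,0.137,0.141,0,0,0,0]]';python3 -m creep '[[0.015,0.027,0.028,0,0,0,0],[0.015,0.054,0.056,0,0,0,0],[0.015,0.082,0.084,0,0,0,0],[0.015,0.11,0.113,0,0,0,0],[0.015,0.136,0.141,0,0,0,0]]';python3 -m creep '[[0.015,0,0,0,0,0,0],[0.015,0,0,0,0,0,0],[0.015,0,0,0,0,0,0],[0.015,0,0,0,0,0,0],[0.015,0,0,0,0,0,0]]'; python3 -c "
from h import *
held(); plan(-.0116,.3658,.0814,51.4)
f=grab('wrist');cv2.imwrite('pics/w6.png',f['image']);P=cloud(f);I=f['image'].astype(int)
m=(I.min(2)>120)&(I.max(2)-I.min(2)<25)&(P[...,2]>.001)&(P[...,2]<.009)&(P[...,1]>.3)
n,l,s,c=cv2.connectedComponentsWithStats(m.astype(np.uint8)); i=1+s[1:,4].argmax(); q=P[l==i]
print('pad',len(q),q.min(0),q.max(0),cv2.minEnclosingCircle((q[:,:2]*1000).astype(np.float32)))"
```

```text
t: 50.58
tool_pos: [0.5079, 0.0066, 0.1884]
orientation: [0.3, 0.954, 0.0, 0.0]
contact_force: [0.7, 0.1, -0.9]
opening: 0.278
finger_force: 35.0
t: 51.2
tool_pos: [0.4762, 0.2006, 0.1883]
orientation: [0.3, 0.954, 0.0, 0.0]
contact_force: [0.3, -0.3, -2.0]
opening: 0.278
finger_force: 35.0
t: 51.82
tool_pos: [0.445, 0.3941, 0.1882]
orientation: [0.3, 0.954, 0.0, 0.0]
contact_force: [-0.0, 0.1, -1.4]
opening: 0.277
finger_force: 35.0
t: 52.45
tool_pos: [0.4457, 0.3921, 0.1883]
orientation: [0.3, 0.954, -0.0, 0.0]
contact_force: [0.1, 0.2, -1.0]
opening: 0.278
finger_force: 35.0
head z-tcp (exp about -.051) [-0.0652 -0.0526 -0.0514 -0.0505] xy span rel tcp [-0.027 -0.025] [0.022 0.026] 2546 open 0.278
t 52.5 at step [-0.0117  0.365   0.1883] shift [0.0004 0.0007 0.1069] turn [-0.      0.0001 -0.0021] F [ 0.5  0.6 -1.5]
pad 6101 [0.38189838 0.32927    0.00105034] [0.50888695 0.45685399 0.00709073] ((445.4940185546875, 393.0130615234375), 64.0376968383789)
```

View pics/w6.png

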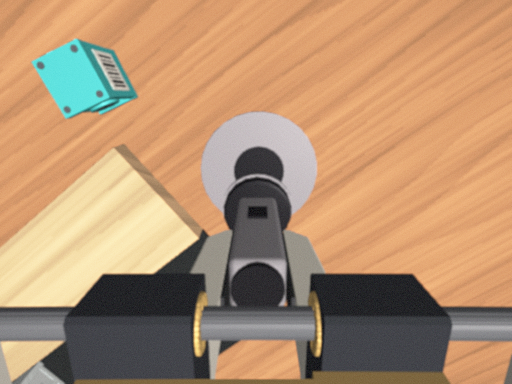

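The reader is upright over the pad: its head is at (258,205) and the pad's middle at (260,165), which is perspective only. I'll lower it, watching the contact force.

```bash
python3 -m creep '[[0.015,0,0.001,0.025,0,0,0],[0.015,0,0.001,0.05,0,0,0],[0.015,0,0.001,0.075,0,0,0],[0.015,0,0.001,0.095,0,0,0],[0.015,0,0.001,0.1,0,0,0]]' 35;python3 -m creep '[[0.015,0,0,0.002,0,0,0],[0.015,0,0,0.004,0,0,0],[0.015,0,0,0.006,0,0,0],[0.015,0,0,0.0065,0,0,0],[0.015,0,0,0.0065,0,0,0]]'; python3 -c "
from h import *
plan(-.0116,.3658,.0814,51.4)"
```

```text
t: 53.18
tool_pos: [0.4453, 0.3929, 0.0868]
orientation: [0.3, 0.954, -0.001, -0.001]
contact_force: [-0.2, 0.5, -1.7]
opening: 0.274
finger_force: 35.0
t: 53.8
tool_pos: [0.446, 0.3935, 0.0818]
orientation: [0.3, 0.954, 0.0, 0.0]
contact_force: [0.5, -0.8, -0.6]
opening: 0.277
finger_force: 35.0
t 53.8 at step [-0.0112  0.3663  0.0818] shift [ 0.     -0.0006  0.0004] turn [ 0.0002  0.     -0.0014] F [ 0.5 -0.8 -0.6]
```

```bash
python3 -m creep '[[0.015,0,0,0.0008,0,0,0],[0.015,0,0,0.0008,0,0,0],[0.05,0,0,0.0008,0,0,0],[0.05,0,0,0.0008,0,0,0],[0.05,0,0,0.0008,0,0,0]]' 10;python3 -m creep '[[0.06,0,0,0,0,0,0],[0.06,0,0,-0.02,0,0,0],[0.06,0,0,-0.05,0,0,0],[0.06,0,0,-0.09,0,0,0],[0.06,0,0,-0.13,0,0,0]]'; python3 -m creep '[[0.06,0,-0.03,-0.02,0,0,0],[0.06,0,-0.06,-0.03,0,0,0],[0.06,0,-0.1,-0.04,0,0,0],[0.06,0,-0.1,-0.04,0,0,0],[0.06,0,-0.1,-0.04,0,0,0]]'; python3 -c "
from h import *
for n in ('wrist','top'):
    f=grab(n);cv2.imwrite('pics/end_%s.png'%n,f['image']);P=cloud(f);print(n);tops(P,f['image'],.11,.13,amin=10,yr=(.3,.45),xr=(.38,.52))
    if n=='top': tops(P,f['image'],.04,.056,xr=(.46,.6),yr=(-.3,.23))
a=np.hstack([cv2.resize(cv2.imread('pics/end_%s.png'%n),(400,300)) for n in('wrist','top')]);cv2.imwrite('pics/end.png',a);st()"
```

```text
t: 54.42
tool_pos: [0.446, 0.3935, 0.0807]
orientation: [0.3, 0.954, -0.0, -0.0]
contact_force: [0.2, 0.2, -0.4]
opening: 0.523
finger_force: 0.0
t: 55.05
tool_pos: [0.4458, 0.3933, 0.2119]
orientation: [0.3, 0.954, -0.0, -0.0]
contact_force: [1.1, 0.3, -0.8]
opening: 0.647
finger_force: 0.0
t: 55.68
tool_pos: [0.3891, 0.3121, 0.251]
orientation: [0.3, 0.954, 0.001, 0.0]
contact_force: [-0.0, -0.4, -0.5]
opening: 0.642
finger_force: 0.0
wrist
rect c [445.1 393.1] size [25.8 25.7] ang 55.7 z 0.1245 824 mean [0.4427 0.3925 0.1227] bgr [81. 79. 82.]
top
rect c [450.  385.2] size [26.2  8.5] ang 33.6 z 0.1223 26 mean [0.4481 0.3839 0.1209] bgr [54. 54. 61.]
rect c [ 537.4 -189.6] size [70.3 50.6] ang 6.2 z 0.0479 367 mean [ 0.5373 -0.1888  0.0479] bgr [171. 169. 164.]
rect c [530.2 -91.8] size [70.6 50. ] ang 7.4 z 0.0479 370 mean [ 0.5301 -0.0916  0.048 ] bgr [171. 168. 163.]
rect c [524.3 -17.3] size [70.8 49. ] ang 4.9 z 0.0481 365 mean [ 0.5238 -0.0179  0.048 ] bgr [172. 170. 164.]
rect c [512.1 166.9] size [71.4 49. ] ang 3.3 z 0.048 370 mean [0.5119 0.1671 0.0479] bgr [172. 169. 163.]
55.77 [0.3891 0.3124 0.2505] [ 2.993e-01  9.541e-01  1.000e-04 -1.000e-04] [-0.2  0.4  0.2] 0.6454917708440135 0.0
```

View pics/end.png

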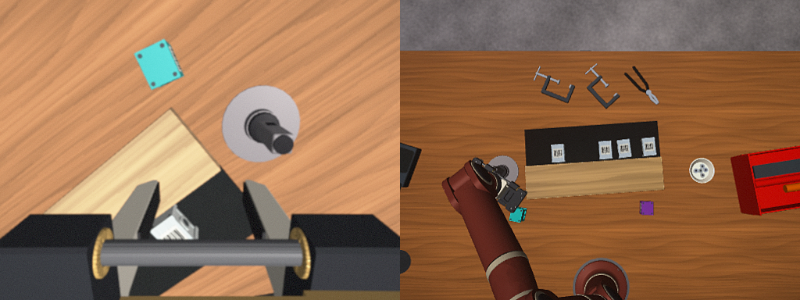

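The reader stands at the middle of its pad, at (262,125) in the left half. All four labels face up and the bystanders have not moved. Handing in.

```bash
python3 -c "
from rig import env
print(env.job_done())"
```

```text
the job is handed in; nothing more can be done
None
```

I tipped all four castings flat on the mat, label up, read their labels left to right, stood the reader released on its pad's middle, and handed in at about 56 s; the hand-in call gave no verdict.

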